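Index a filter cube to the stop and hold it pressed there

ROBOT

A 6-joint arm with a two-finger parallel gripper is mounted at the origin on a cart in front of the work surface, level with it; the furniture and walls round the work are solid. World frame = base frame: x ahead of the robot, y to its left, z up, the work surface at z = 0. Lengths are in m, angles in rad, forces in N, time in s.
With the tool pointing down it reaches from about 0.35 to 0.975 m from the base axis. Payload 4.9 kg.
Tool frame: the origin (TCP) lies midway between the tips of the shut fingers; the grasp point (between the pads) lies 19 mm behind it; z points along the fingers, y is the line along which they close (so a half turn about z gives the same grasp; the last joint's range is limited). The gripper opens to 85 mm and grips with 20 to 120 N. Pads are 22 mm wide; open, the fingers measure 114 mm over their backs; the gripper's body (76 mm by 85 mm) begins 54 mm behind the grasp point. The pads swing forward as they close: fully open they stand 13 mm farther back than shut.
Start: joints at [0.993, 0.053, 1.613, -0, 1.476, -0.119], TCP at [0.277, 0.56, 0.231] pointing down, gripper open.
Joint ranges: [-3.01, 3.01], [-1.01, 2.22], [0.06, 2.58], [-1.02, 4.17], [0.09, 2.62], [-3.14, 3.14]. Speed limits (rad/s): [2.57, 2.57, 3.14, 3.14, 3.14, 3.14].

INTERFACE

Orientations are given as a rotation vector (axis times angle).
In Python, from workcell import r gives the robot as it stands.
- The arm moves only by the tool send_rows, never from a script. Its argument "plan" is a list of rows, each a list of 3 entries, a list of its own where there are three numbers: the shift along the tool's x, y, z in mm, then the turn, a rotation vector about the tool's x, y, z in rad, then the closure, from 0 (fully open) to 1 (shut). In form: [[[tx, ty, tz], [rx, ry, rz], claw], ...]. A call has 1 to 8 rows; each row is the pose to reach, as a shift and turn from the pose commanded when the call began, along the tool's axes at that moment; what a row does not reach only later rows make up. A row lasts 1/8 s, in which the tool goes at most 62.5 mm and 10.7 degrees, less where a joint would pass 70% of its speed; a pose out of reach is approached as far as the arm can. A call with a gripper value outside its range is refused whole. The fingers move at their own pace and stop on an object; "newtons" is the grip in N (left out, the last holds). Time passes only in rows, so rows that repeat a pose let the fingers close. It gives the time, the measured TCP pose, the force, the opening and the grip force at its end, in the units of the state.
- r.read_state(): the state, without advancing time (a new reading comes with each control period).
- r.camera(name): name is "scene" or "top"; returns a dict with "image" (480x640x3 uint8, red, green, blue), "fx", "fy", "cx", "cy" (pixels), "R" (3x3) and "t" (3): a world point X has camera coordinates R X + t. Camera axes: x right, y down, z forward; pixel columns grow to the right and rows downward; lengths in m; the calibration is good to about 2 mm. A picture is of the moment at which its call begins. There is no depth.
- r.finish_job(): hands the job in; it is judged then, once.
Trained networks look in a picture, given as the dict that the camera call returned (one of the last four; its "shot" number tells which), for a name from the list of things; names that differ only in an ending like _2 or _b are one class to them, and where a whole thing is asked for, a point or a joint stands for the part that bears it (a point fixed in the world has none). Each returns a list of dicts, best first, with "conf" (0 to 1); they miss things now and then, are a little off and sometimes report something else, mostly with a low value. They report only what shows in the picture. A call takes as long as a camera call. They do not tell look-alikes from the thing itself.
- r.boxes_of(picture, query): "pixel" ([row, column] in pixels, amid what is visible of it).
- r.regions_of(picture, query): "region" (480x640 bool, what is visible of it) and "pixel" ([row, column] in pixels, amid what is visible of it).
- r.spot_point(picture, query): "pixel" ([row, column] in pixels: a listed point, or the origin of a listed thing).
The state is a dict: "time_s": time; "joints": joint angles; "dq": joint speeds; "joint_torque": joint torques, N m; "ee_pos": TCP position; "ee_rot": TCP orientation; "contact_force": force on the tool from outside, world axes, zero at the start; "ft_torque": the same for the moment, N m; "width": finger opening in m; "grasp_force": force on a finger pad.
Only numpy, scipy, OpenCV 4.12 (cv2) and the standard library are available. Lean on these libraries where they do the work, as an engineer would, in place of code of your own. Each camera call takes 0.05 s, during which the arm holds its last target. There are 200 camera calls.

TASK

Slide the grey carriage with the black filter cube along its rail to the first notch, in front of the orange sprung pad, and let it click in without overrunning to the second notch. Then push the cube along its channel, flat on the deck, against the pad and keep a steady push of about 8 N (the pad sunk halfway into its travel; never more than 18 N), so that a colleague can screw the cube down: finish while still holding it pressed, and leave the small things on the table where they are.

Things in the scene. Friction and masses are not known exactly. Their poses are not given: they have to be found in the camera images.
- jig: Fixed assembly jig: aluminium base plate 145 x 250 x 10 mm (x -60 to +85, y +-125), turned a little, with a 230 mm steel rail along y and, in front of it, a brass index bar with two notches for the carriage's ball plunger. Origin 1.5 mm above the table under the middle of the rail. Its x axis points away from the robot across the rail to the stop, y along the rail to the left, z up.
- carriage (a joint): Travel of the carriage in m: 0 at the left (+y) end of the rail, where it starts, growing as it moves right (jig -y), end stop at 0.132. The first notch lies 55 to 90 mm along (see station), the second 40 mm further. About 1 N of friction; within about 3 mm of a notch the ball plunger pulls it in and holds it against about 4 N.
- carriage_deck (a point): Point on the carriage's deck, 41.5 mm above the table, over the rail's centre line. Grey carriage, deck x -38 to +47 mm, y +-35 mm from here, body 16 mm thick. Two steel walls 8 mm high, 5 mm thick make a channel 38 mm wide across the rail (jig x), open at both ends. A brass plunger stub at the front edge, 27 mm right of this point, ends 5 mm above it. Axes as the jig's.
- station (a point): Fixed point, but set anew each time along the rail together with stop pad and index bar: where carriage_deck comes to lie when the carriage sits in the first notch, straight in front of the pad. Axes as the jig's.
- filter_cube: Black filter cube, 30 (x) x 34 (y) x 28 mm high, a 3 mm ring on top, about 60 g, loose in the carriage's channel with 2 mm play each side. Origin at the centre of its underside; x along the channel, y along the rail, z up. It starts at the channel's front end, about 37 mm short of the pad's plane. It can be gripped across its y sides above the channel walls (8 mm high).
- pad_face (a point): Centre of the front face (to the robot) of the orange stop pad, 28 mm wide, 24 mm high, 6 mm thick, 16 mm above the deck. At rest 30 mm behind the rail's centre line. It slides into a blue housing, 50 mm wide, 26 mm deep, top 36 mm above the deck, whose front face is 56 mm behind the centre line. Axes as the jig's.
- stop_pad (a joint): How far the pad is pushed in, in m, away from the robot along jig x: 0 at rest, end of travel 0.020. A plain spring of 0.8 N per mm without preload pushes it back: 10 mm is 8 N.
- coverslip_box: Bystander: pale blue and white box 32 x 32 x 25 mm, loose on the table at the front right. Origin at the centre of its underside.
- oil_bottle: Bystander: amber dropper bottle, 29 mm across, 75 mm high, loose on the table at the front right. Origin at the centre of its underside.
- objective: Bystander: silvery white microscope objective, 26 mm across, 46 mm high, standing loose on the table at the front left. Origin at the centre of its underside.
There are look-alikes about, which are no part of the job. Leave any green or purple look-alike of the filter_cube alone.

How it is judged:
On the way, in this order (a step that is already met when the one before it is completed fails the run):
1. the carriage rests in the first notch, the cube not yet at the pad (y of carriage_deck in the frame of station between -0.003 and 0.003 m and velocity of joint carriage between -0.01 and 0.01 m/s and contact force between filter_cube and stop_pad below 0.5 N), for 0.2 s.
2. the cube is pressed against the pad with 4 to 12 N for 1.5 s, carriage in the notch (y of carriage_deck in the frame of station between -0.003 and 0.003 m and contact force between filter_cube and stop_pad between 4 and 12 N and contact force between the fingers and filter_cube above 2 N), for 1.5 s.
At the end, for the whole second after the job is handed in: At the end the fingers still bear on the cube (over 2 N); it presses on the pad with 4 to 12 N and is still, upright, flat on the deck (within 3 mm) and in line with the channel; the carriage sits in the first notch (carriage_deck within 3 mm of station along the rail) (all of step 2 and z of filter_cube in the frame of carriage_deck between -0.003 and 0.003 m and angle between filter_cube's own z axis and vertical below 0.08 rad and angle between the x axis of filter_cube and the x axis of jig, either way round below 0.12 rad and linear speed of filter_cube below 0.01 m/s); the arm keeps its last pose, push and grip.
It fails at once if the cube is pressed on the pad with more than 18 N (contact force between filter_cube and stop_pad above 18 N).
It fails at once if the carriage overruns towards the second notch (y of carriage_deck in the frame of station below -0.02 m).
It fails at once if a bystander is moved by more than 15 mm (distance of any of coverslip_box, oil_bottle, objective from where it was at the start of the episode above 0.015 m).
It also fails if it takes over 45 s, if anything falls off the work surface, if the arm or the gripper's body presses on something with over 40 N, if the wrist force passes 120 N, or if a joint passes its speed limit or range.

## Working session

There is one attempt and no reset: what is moved stays moved. The work goes in short steps, Python scripts to look and compute and a tool call to move; the robot and the scene stay as the last step left them, time stands still between calls to the robot, and variables do not carry over. Pictures are saved under pics/ and viewed, at most 10 in all, crops included, and the job is handed in when it is done.

Besides the shell and the picture viewer there is one more tool, called after "Emit:" by a JSON object that holds its "name" and its "arguments", one argument or row to a line. send_rows: Moves the arm, as the interface text tells. Its arguments: {"type":"object","properties":{"plan":{"type":"array"},"newtons":{"type":"number"}},"required":["plan"]}

```bash
mkdir -p pics; ls
cat > h.py <<'E'
import numpy as np, cv2
from scipy.spatial.transform import Rotation as Ro
from workcell import r
def ray(p,px,z):
    R=np.array(p["R"]);t=np.array(p["t"]);C=-R.T@t
    d=R.T@np.array([(px[1]-p["cx"])/p["fx"],(px[0]-p["cy"])/p["fy"],1])
    return C+d*(z-C[2])/d[2]
def proj(p,X):
    c=np.array(p["R"])@np.array(X)+np.array(p["t"]);return [p["fy"]*c[1]/c[2]+p["cy"],p["fx"]*c[0]/c[2]+p["cx"]]
def tri(ps,pxs):
    A=[];b=[]
    for p,px in zip(ps,pxs):
        R=np.array(p["R"]);t=np.array(p["t"]);C=-R.T@t
        d=R.T@np.array([(px[1]-p["cx"])/p["fx"],(px[0]-p["cy"])/p["fy"],1]);d/=np.linalg.norm(d)
        M=np.eye(3)-np.outer(d,d);A.append(M);b.append(M@C)
    return np.linalg.solve(sum(A),sum(b))
def save(p,n): cv2.imwrite("pics/"+n,p["image"][:,:,::-1])
E
python3 - <<'E'
from h import *
s=r.camera("scene");t=r.camera("top")
save(s,"s0.png");save(t,"t0.png")
for q in ["jig","carriage_deck","station","filter_cube","pad_face","coverslip_box","oil_bottle","objective"]:
    for n,p in(("scene",s),("top",t)):
        print(q,n,[(np.round(d["pixel"]).tolist(),round(d["conf"],2)) for d in r.spot_point(p,q)[:4]])
st=r.read_state();print(st)
for p in(s,t):print(-np.array(p["R"]).T@np.array(p["t"]),p["fx"])
E
```

```text
pics
jig scene [([243.0, 293.0], 0.68)]
jig top [([273.0, 283.0], 0.89)]
carriage_deck scene [([213.0, 276.0], 0.58)]
carriage_deck top [([274.0, 251.0], 0.84)]
station scene [([238.0, 300.0], 0.74)]
station top [([266.0, 290.0], 0.69)]
filter_cube scene [([228.0, 368.0], 0.79), ([180.0, 256.0], 0.67), ([218.0, 269.0], 0.6)]
filter_cube top [([284.0, 247.0], 0.71), ([256.0, 182.0], 0.63), ([194.0, 318.0], 0.61)]
pad_face scene [([224.0, 309.0], 0.66)]
pad_face top [([250.0, 288.0], 0.65)]
coverslip_box scene [([368.0, 354.0], 0.59)]
coverslip_box top [([314.0, 438.0], 0.69)]
oil_bottle scene [([405.0, 395.0], 0.73)]
oil_bottle top [([306.0, 481.0], 0.61)]
objective scene [([215.0, 202.0], 0.78)]
objective top []
{'time_s': 0.9, 'joints': array([ 9.93034768e-01,  5.26774819e-02,  1.61287862e+00,  4.22841942e-05,
        1.47599132e+00, -1.19011313e-01]), 'dq': array([ 0.00061254,  0.0009462 , -0.0007834 ,  0.00015998,  0.00067939,
       -0.00040481]), 'joint_torque': array([-1.07554115e-03, -3.93669105e+01, -3.70475256e+01, -6.20322157e-05,
        2.02076717e-04, -4.03951731e-06]), 'ee_pos': array([0.27675968, 0.56037667, 0.23133033]), 'ee_rot': array([-7.14301595e-01, -3.05928522e+00, -8.93438577e-05]), 'contact_force': array([0.58528273, 0.12493541, 0.5544654 ]), 'ft_torque': array([ 0.05573329, -0.00193734,  0.00343166]), 'grasp_force': 0.0, 'width': 0.08557204668137368}
[ 0.13981335 -0.36506585  0.77802945] 479.85931583146146
[0.3414983  0.04545284 0.95196895] 517.2863138921045
```

View pics/s0.png

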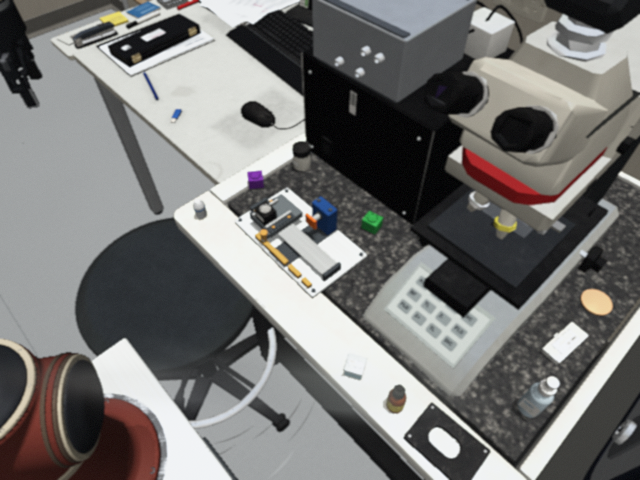

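View pics/t0.png

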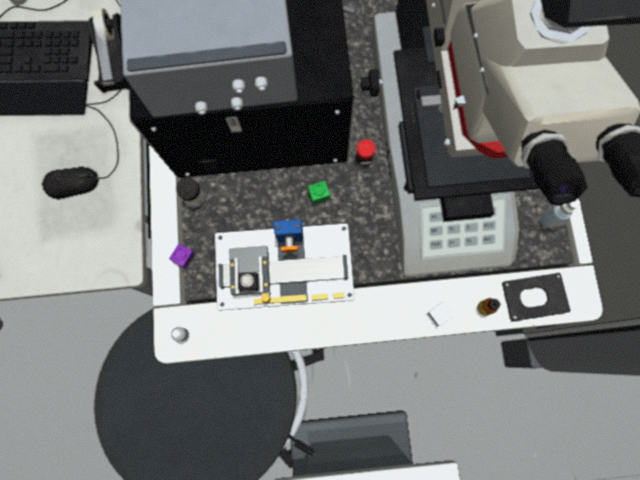

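Run:
```python
from h import *
s=r.camera("scene");t=r.camera("top")
def f(a,b):print(np.round(tri((s,t),(a,b)),4),end=" ")
for n,a,b,z in [("jig",[243,293],[273,283],.0015),("deck",[213,276],[274,251],.0415),("stn",[238,300],[266,290],.0415),("cube",[218,269],[284,247],.0415),("pad",[224,309],[250,288],.0575)]:
    print(n,end=" ");f(a,b);print(np.round(ray(s,a,z),4),np.round(ray(t,b,z),4))
a=[218,269];b=[284,247]
c=s["image"][120:300,180:400];c=cv2.resize(c,None,fx=3.5,fy=3,interpolation=cv2.INTER_CUBIC)
cv2.imwrite("pics/c0.png",c[:,:,::-1])
```

```text
jig [0.505  0.1096 0.0055] [0.5064 0.1123 0.0015] [0.5062 0.1096 0.0015]
deck [0.5032 0.1605 0.0558] [0.5133 0.1697 0.0415] [0.503  0.1639 0.0415]
stn [0.5121 0.0945 0.0297] [0.5056 0.0876 0.0415] [0.5107 0.0935 0.0415]
cube [0.4895 0.1697 0.0433] [0.4944 0.1691 0.0415] [0.4858 0.1721 0.0415]
pad [0.537  0.0944 0.0526] [0.5336 0.0916 0.0575] [0.5367 0.0938 0.0575]
```

View pics/c0.png

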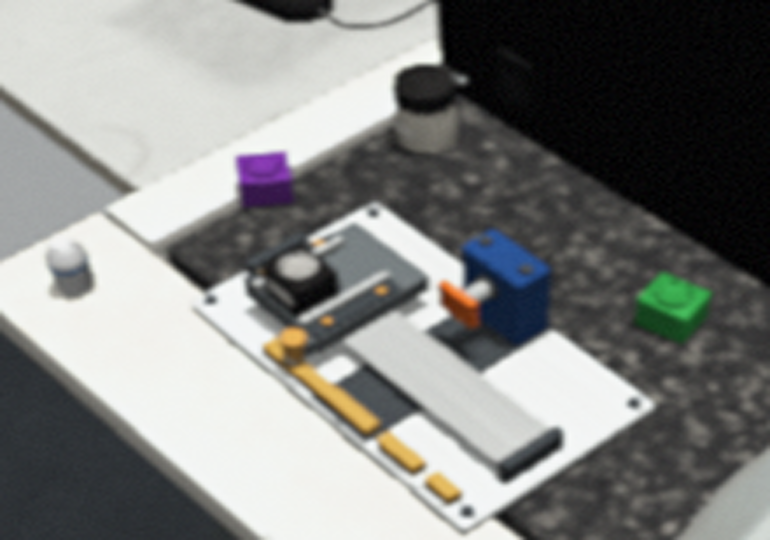

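The black cube at scene (218,269) / top (284,247) in the grey carriage is the target. The look-alikes are purple at scene (180,256) / top (256,182) and green at scene (228,368) / top (194,318). The close crop confirms the choice. Next I need the jig's yaw and finer positions.

Run:
```python
from h import *
t=r.camera("top");s=r.camera("scene")
c=t["image"][215:320,205:365];c=cv2.resize(c,None,fx=5,fy=5,interpolation=cv2.INTER_CUBIC)
cv2.imwrite("pics/c1.png",c[:,:,::-1])
for n,p in(("s",s),("t",t)):
    for q,z in(("filter_cube",.0725),("carriage_deck",.0415),("pad_face",.0575)):
        for d in r.regions_of(p,q)[:3]:
            m=d["region"].astype(np.uint8);rc=cv2.minAreaRect(cv2.findNonZero(m))
            print(n,q,np.round(d["pixel"]),round(d["conf"],2),m.sum(),np.round(ray(p,d["pixel"],z),4),np.round(rc[0]),np.round(rc[1]),round(rc[2],1))
H=[[210,372],[299,210],[404,633],[511,467]]
print([np.round(ray(s,[120+a/3,180+b/3.5],.0115),4) for a,b in H])
st=r.read_state();print(Ro.from_rotvec(st["ee_rot"]).as_matrix().round(3))
```

```text
s filter_cube [178. 255.] 0.79 294 [0.5282 0.2521 0.0725] [255. 178.] [19. 16.] 90.0
s filter_cube [215. 267.] 0.78 360 [0.4816 0.1542 0.0725] [266. 213.] [22. 19.] 49.4
s filter_cube [224. 371.] 0.67 346 [ 6.11e-01 -6.00e-04  7.25e-02] [372. 222.] [20. 19.] 26.6
s carriage_deck [219. 280.] 0.79 1041 [0.5093 0.1524 0.0415] [276. 215.] [33. 49.] 58.2
s pad_face [221. 311.] 0.5 155 [0.5408 0.094  0.0575] [312. 222.] [14. 14.] 90.0
t filter_cube [252. 176.] 0.67 380 [0.5495 0.2875 0.0725] [181. 256.] [20. 20.] 32.0
t filter_cube [280. 247.] 0.64 372 [0.4871 0.1676 0.0725] [248. 281.] [19. 21.] 84.8
t filter_cube [192. 317.] 0.57 354 [0.6337 0.0332 0.0725] [318. 192.] [20. 19.] 71.6
t carriage_deck [267. 252.] 0.89 1594 [0.5152 0.1616 0.0415] [249. 274.] [56. 40.] 90.0
t pad_face [247. 286.] 0.66 184 [0.5429 0.0965 0.0575] [289. 244.] [15. 16.] 90.0
t pad_face [263. 276.] 0.57 8110 [0.5157 0.1162 0.0575] [282. 267.] [ 77. 136.] 85.9
[array([0.5884, 0.2275, 0.0115]), array([0.4618, 0.2293, 0.0115]), array([ 0.5798, -0.0082,  0.0115]), array([ 0.4555, -0.0044,  0.0115])]
[[-0.897  0.443  0.   ]
 [ 0.443  0.897  0.   ]
 [-0.     0.    -1.   ]]
```

View pics/c1.png

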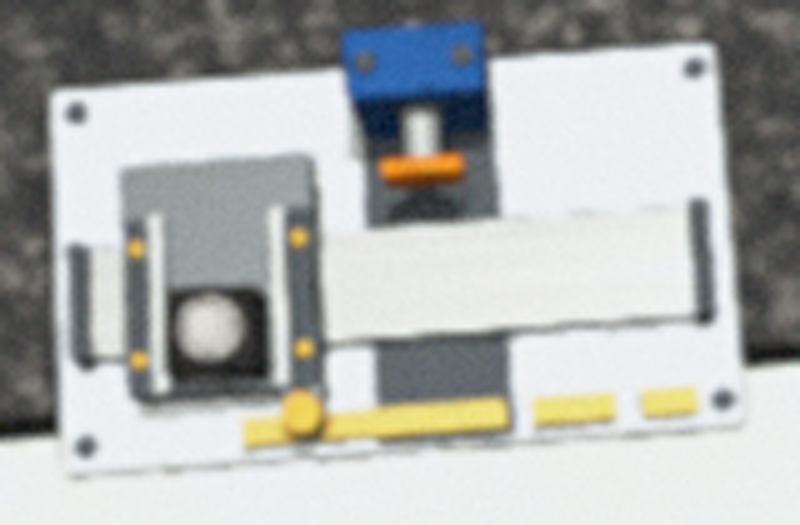

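Run:
```python
from h import *
t=r.camera("top")
g=lambda rc,z:ray(t,[215+rc[0]/5,205+rc[1]/5],z)[:2]
h=[g(x,.0115) for x in ([112,76],[446,86],[67,694],[400,723])]
print(np.round(h,4))
d1=(h[0]-h[2]);d2=h[1]-h[3];yaw=[np.arctan2(-d[0],d[1]) for d in(d1,d2)];print("yaw",yaw)
w=np.mean(yaw);x=np.array([np.cos(w),np.sin(w)]);y=np.array([-np.sin(w),np.cos(w)])
P={"stub":g([410,303],.0465),"n1":g([413,521],.02),"n2":g([405,628],.02),"cubetop":g([325,211],.0725),"cubesq":g([335,218],.0695),"padtopedge":g([160,423],.0695),
"screwsL":g([304,138],.0495),"screwsR":g([293,301],.0495),"railL":g([305,80],.02),"railR":g([262,703],.02)}
for k,v in P.items():print(k,np.round(v,4),"jig",np.round([v@x,v@y],4))
```

```text
[[ 0.5831  0.2206]
 [ 0.4581  0.2235]
 [ 0.5777 -0.0113]
 [ 0.4522 -0.0086]]
yaw [np.float64(-0.02324775978517424), np.float64(-0.025236350471603004)]
stub [0.4589 0.1404] jig [0.4554 0.1515]
n1 [0.4536 0.0649] jig [0.4519 0.0759]
n2 [0.4527 0.0262] jig [0.452  0.0372]
cubetop [0.4878 0.167 ] jig [0.4836 0.1788]
cubesq [0.4846 0.1652] jig [0.4804 0.1769]
padtopedge [0.5391 0.0899] jig [0.5368 0.103 ]
screwsL [0.5016 0.1954] jig [0.4967 0.2075]
screwsR [0.4999 0.1378] jig [0.4964 0.1499]
railL [0.5085 0.2214] jig [0.503  0.2336]
railR [ 0.5022 -0.0063] jig [0.5022 0.0059]
```

Emit:
{"name": "send_rows", "arguments": {
  "plan": [
    [[-45, -32, 5], [0, 0, -0.05], 0],
    [[-90, -65, 10], [0, 0, -0.11], 0],
    [[-135, -97, 20], [0, 0, -0.16], 0],
    [[-181, -130, 30], [0, 0, -0.22], 0],
    [[-226, -163, 40], [0, 0, -0.27], 0],
    [[-271, -195, 50], [0, 0, -0.33], 0],
    [[-317, -228, 65], [0, 0, -0.38], 0],
    [[-362, -261, 80], [0, 0, -0.435], 0]
  ],
  "newtons": 40
}}

```text
time_s: 2.45
ee_pos: [0.4866, 0.1644, 0.1514]
ee_rot: [0.035, 3.14, 0.001]
contact_force: [0.0, 0.6, -0.6]
width: 0.0857
grasp_force: 0.0
```

Emit:
{"name": "send_rows", "arguments": {
  "plan": [
    [[0, 0, 30], [0, 0, 0], 0],
    [[0, 0, 60], [0, 0, 0], 0],
    [[0, 0, 80], [0, 0, 0], 0],
    [[0, 0, 92], [0, 0, 0], 0],
    [[0, 0, 98], [0, 0, 0], 0],
    [[0, 0, 98], [0, 0, 0], 0]
  ]
}}

```text
time_s: 3.2
ee_pos: [0.4859, 0.1661, 0.0535]
ee_rot: [0.037, 3.141, 0.0]
contact_force: [0.1, 0.4, 0.1]
width: 0.0854
grasp_force: 0.0
```

Run:
```python
from h import *
s=r.camera("scene");t=r.camera("top")
c=cv2.resize(s["image"][150:280,210:370],(640,520),interpolation=cv2.INTER_CUBIC)
cv2.imwrite("pics/c2.png",c[:,:,::-1])
print(r.read_state()["ee_pos"])
```

```text
[0.48645632 0.16621727 0.05424192]
```

View pics/c2.png

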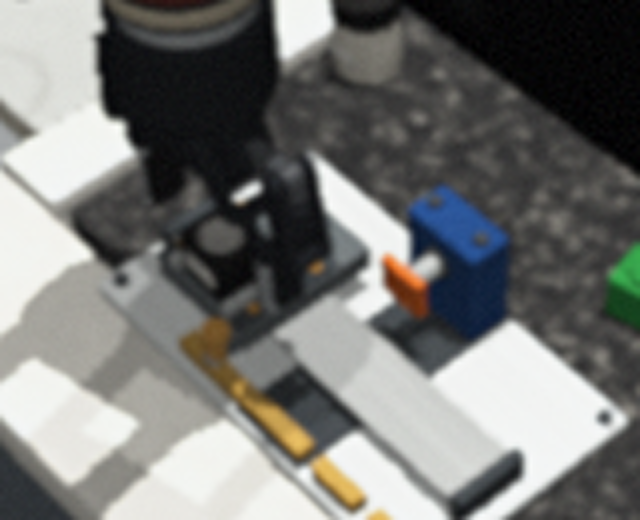

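Run:
```python
from h import *
s=r.camera("scene")
print(proj(s,[.486,.166,.0725]),ray(s,[208.7,264.8],.0725),ray(s,[208.7,263.8],.0715))
```

```text
[np.float64(210.82550954788945), np.float64(265.28431040809403)] [0.48884142 0.1709857  0.0725    ] [0.48790684 0.17310463 0.0715    ]
```

The fingers straddle the black cube at crop (235,215), with clear space on both sides. Now I'll close.

Emit:
{"name": "send_rows", "arguments": {
  "plan": [
    [[0, 0, 0], [0, 0, 0], 0.4],
    [[0, 0, 0], [0, 0, 0], 0.7],
    [[0, 0, 0], [0, 0, 0], 1],
    [[0, 0, 0], [0, 0, 0], 1],
    [[0, 0, 0], [0, 0, 0], 1],
    [[0, 0, 0], [0, 0, 0], 1],
    [[0, 0, 0], [0, 0, 0], 1],
    [[0, 0, 0], [0, 0, 0], 1]
  ],
  "newtons": 40
}}

```text
time_s: 4.35
ee_pos: [0.4861, 0.1663, 0.0538]
ee_rot: [0.037, 3.141, 0.001]
contact_force: [-0.5, 2.0, 5.8]
width: 0.0329
grasp_force: 40.6
```

Emit:
{"name": "send_rows", "arguments": {
  "plan": [
    [[0, -4, -0.4], [0, 0, 0], 1],
    [[0, -12, -0.4], [0, 0, 0], 1],
    [[0, -22, -0.4], [0, 0, 0], 1],
    [[0, -34, -0.4], [0, 0, 0], 1],
    [[0, -46, -0.4], [0, 0, 0], 1],
    [[0, -55, -0.4], [0, 0, 0], 1],
    [[0, -60, -0.4], [0, 0, 0], 1],
    [[0, -62, -0.4], [0, 0, 0], 1]
  ]
}}

```text
time_s: 5.35
ee_pos: [0.4845, 0.1036, 0.0538]
ee_rot: [0.038, 3.141, -0.0]
contact_force: [2.2, 2.3, 3.2]
width: 0.0331
grasp_force: 40.3
```

Run:
```python
from h import *
s=r.camera("scene");t=r.camera("top")
a=cv2.resize(s["image"][180:290,240:360],(480,440),interpolation=cv2.INTER_CUBIC)
b=cv2.resize(t["image"][215:325,215:295+40],(480,440),interpolation=cv2.INTER_CUBIC)
cv2.imwrite("pics/c3.png",np.vstack([a])[:,:,::-1]);cv2.imwrite("pics/c4.png",b[:,:,::-1])
for p in(s,t):
  for q in("carriage_deck","station"):
    print(q,[(np.round(d["pixel"],1).tolist(),round(d["conf"],2),ray(p,d["pixel"],.0415).round(4)) for d in r.spot_point(p,q)[:2]])
x=r.read_state();print(x["ee_pos"],x["contact_force"])
```

```text
carriage_deck [([233.7, 294.0], 0.85, array([0.5042, 0.1037, 0.0415]))]
station []
carriage_deck []
station []
[0.48432057 0.10347441 0.05383979] [ 1.33184833 -1.66436239  4.23640396]
```

View pics/c3.png

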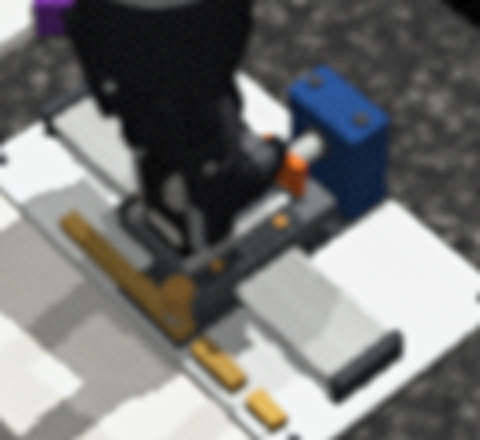

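View pics/c4.png

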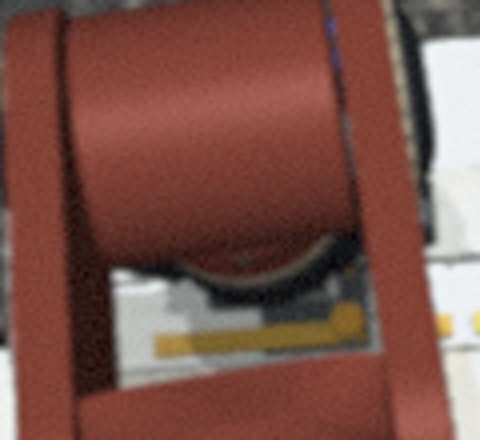

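Emit:
{"name": "send_rows", "arguments": {
  "plan": [
    [[0, -2, -0.4], [0, 0, 0], 1],
    [[0, -4, -0.5], [0, 0, 0], 1],
    [[0, -6, -0.5], [0, 0, 0], 1],
    [[0, -8, -0.5], [0, 0, 0], 1],
    [[0, -8.5, -0.5], [0, 0, 0], 1],
    [[0, -9, -0.5], [0, 0, 0], 1],
    [[0, -9, -0.5], [0, 0, 0], 1]
  ]
}}

```text
time_s: 6.52
ee_pos: [0.4835, 0.0947, 0.0539]
ee_rot: [-0.037, -3.14, 0.001]
contact_force: [0.7, -0.0, 1.3]
width: 0.0332
grasp_force: 40.2
```

```bash
cat > f.py <<'E'
from h import *
p=0
F=[]
for i in range(4):
    t=r.camera("scene" if i%2 else "top");F.append(r.read_state()["contact_force"])
    if i%2==0:
        im=t["image"].astype(int);sub=im[285:305,250:345]
        # brass stub: rightmost/bulging part
    else:
        for d in r.spot_point(t,"carriage_deck")[:1]:print("deck",ray(t,d["pixel"],.0415).round(4),round(d["conf"],2))
x=r.read_state();print(x["time_s"],x["ee_pos"].round(4),np.mean(F,0).round(2),np.std(F,0).round(2))
E
python3 f.py
```

```text
deck [0.5005 0.0989 0.0415] 0.72
deck [0.5036 0.098  0.0415] 0.76
6.825 [0.4836 0.095  0.0539] [-0.27 -0.78  0.54] [0.35 0.25 0.64]
```

Emit:
{"name": "send_rows", "arguments": {
  "plan": [
    [[0, -0.5, 0], [0, 0, 0], 1],
    [[0, -1, 0], [0, 0, 0], 1],
    [[0, -1.5, 0], [0, 0, 0], 1]
  ]
}}

```text
time_s: 7.2
ee_pos: [0.4838, 0.0935, 0.054]
ee_rot: [-0.037, -3.141, 0.0]
contact_force: [0.2, 0.1, -1.9]
width: 0.033
grasp_force: 39.9
```

Emit:
{"name": "send_rows", "arguments": {
  "plan": [
    [[0, -0.5, 0], [0, 0, 0], 1],
    [[0, -1, 0], [0, 0, 0], 1]
  ]
}}

```text
time_s: 7.45
ee_pos: [0.4841, 0.0924, 0.0542]
ee_rot: [0.037, 3.141, -0.0]
contact_force: [-0.4, -0.1, -0.6]
width: 0.0329
grasp_force: 39.9
```

Emit:
{"name": "send_rows", "arguments": {
  "plan": [
    [[0, -0.5, 0], [0, 0, 0], 1],
    [[0, -1, 0], [0, 0, 0], 1]
  ]
}}

```text
time_s: 7.7
ee_pos: [0.484, 0.092, 0.0543]
ee_rot: [0.038, 3.141, 0.002]
contact_force: [-0.7, 3.7, -1.5]
width: 0.0332
grasp_force: 40.0
```

```bash
python3 f.py
python3 - <<'E'
from h import *
t=r.camera("top");s=r.camera("scene")
a=cv2.resize(s["image"][235:290,260:330],(560,440),interpolation=cv2.INTER_CUBIC)
b=cv2.resize(t["image"][280:310,250:345],(760,240),interpolation=cv2.INTER_CUBIC)
a=np.pad(a,((0,0),(0,200),(0,0)))[:330]
cv2.imwrite("pics/c5.png",np.vstack([a,b])[:,:,::-1])
E
```

```text
deck [0.5021 0.0964 0.0415] 0.85
deck [0.5062 0.0956 0.0415] 0.85
8.0 [0.4841 0.0919 0.0543] [-0.24  3.82 -0.78] [0.52 0.16 0.17]
```

View pics/c5.png

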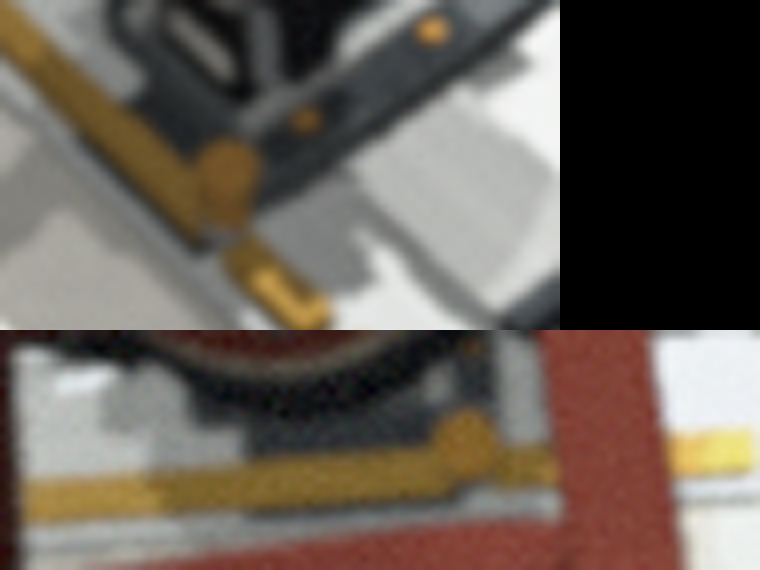

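The force rose to about 4 N against the motion and the stub fills the first gap, so the carriage has clicked in. I'll back off a little to centre the cube in its channel.

Emit:
{"name": "send_rows", "arguments": {
  "plan": [
    [[0, 0.8, 0], [0, 0, 0], 1],
    [[0, 1.6, 0], [0, 0, 0], 1],
    [[0, 2.2, 0], [0, 0, 0], 1],
    [[0, 2.2, 0], [0, 0, 0], 1]
  ]
}}

```text
time_s: 8.6
ee_pos: [0.484, 0.0935, 0.0541]
ee_rot: [-0.037, -3.141, 0.001]
contact_force: [-0.5, 0.1, -0.6]
width: 0.0332
grasp_force: 40.0
```

```bash
python3 f.py
```

```text
deck [0.5034 0.0972 0.0415] 0.65
deck [0.502  0.0913 0.0415] 0.84
8.9 [0.484  0.0937 0.0542] [-0.31 -0.08 -0.83] [0.12 0.3  0.51]
```

Emit:
{"name": "send_rows", "arguments": {
  "plan": [
    [[-4, 0, 0.2], [0, 0, 0], 1],
    [[-10, 0, 0.2], [0, 0, 0], 1],
    [[-16, 0, 0.2], [0, 0, 0], 1],
    [[-22, 0, 0.2], [0, 0, 0], 1],
    [[-28, 0, 0.2], [0, 0, 0], 1],
    [[-32, 0, 0.2], [0, 0, 0], 1],
    [[-34, 0, 0.2], [0, 0, 0], 1],
    [[-34, 0, 0.2], [0, 0, 0], 1]
  ]
}}

```text
time_s: 9.9
ee_pos: [0.518, 0.0929, 0.054]
ee_rot: [-0.037, -3.141, 0.0]
contact_force: [-1.0, -0.7, -1.3]
width: 0.0326
grasp_force: 40.0
```

```bash
python3 f.py
```

```text
deck [0.502  0.0947 0.0415] 0.89
deck [0.5064 0.1012 0.0415] 0.56
10.2 [0.5179 0.0929 0.054 ] [-0.04  0.3  -0.61] [0.34 0.31 0.23]
```

Still free. I'll go on slowly to contact.

Emit:
{"name": "send_rows", "arguments": {
  "plan": [
    [[-1, 0, 0], [0, 0, 0], 1],
    [[-2, 0, 0], [0, 0, 0], 1],
    [[-3, 0, 0], [0, 0, 0], 1],
    [[-4, 0, 0], [0, 0, 0], 1],
    [[-5, 0, 0], [0, 0, 0], 1],
    [[-5, 0, 0], [0, 0, 0], 1]
  ]
}}

```text
time_s: 10.95
ee_pos: [0.5227, 0.0928, 0.0539]
ee_rot: [-0.037, -3.14, -0.0]
contact_force: [-3.4, 0.5, 0.7]
width: 0.033
grasp_force: 40.2
```

Emit:
{"name": "send_rows", "arguments": {
  "plan": [
    [[-1, 0, 0], [0, 0, 0], 1],
    [[-2, 0, 0], [0, 0, 0], 1],
    [[-3, 0, 0], [0, 0, 0], 1],
    [[-3, 0, 0], [0, 0, 0], 1]
  ]
}}

```text
time_s: 11.45
ee_pos: [0.5254, 0.0928, 0.0538]
ee_rot: [-0.037, -3.14, 0.0]
contact_force: [-6.0, 0.7, 2.8]
width: 0.0332
grasp_force: 40.4
```

```bash
python3 f.py
```

```text
deck [0.5057 0.095  0.0415] 0.73
deck [0.5043 0.0953 0.0415] 0.69
11.75 [0.5255 0.0928 0.0539] [-5.68  0.51  2.47] [0.42 0.38 0.44]
```

Emit:
{"name": "send_rows", "arguments": {
  "plan": [
    [[-1, 0, 0], [0, 0, 0], 1],
    [[-2, 0, 0], [0, 0, 0], 1],
    [[-2.7, 0, 0], [0, 0, 0], 1],
    [[-2.7, 0, 0], [0, 0, 0], 1],
    [[-2.7, 0, 0], [0, 0, 0], 1],
    [[-2.7, 0, 0], [0, 0, 0], 1],
    [[-2.7, 0, 0], [0, 0, 0], 1],
    [[-2.7, 0, 0], [0, 0, 0], 1]
  ]
}}

```text
time_s: 12.75
ee_pos: [0.5276, 0.0927, 0.0539]
ee_rot: [-0.037, -3.138, 0.0]
contact_force: [-8.3, -0.3, 4.4]
width: 0.0328
grasp_force: 40.6
```

Emit:
{"name": "send_rows", "arguments": {
  "plan": [
    [[0, 0, 0], [0, 0, 0], 1],
    [[0, 0, 0], [0, 0, 0], 1],
    [[0, 0, 0], [0, 0, 0], 1],
    [[0, 0, 0], [0, 0, 0], 1],
    [[0, 0, 0], [0, 0, 0], 1],
    [[0, 0, 0], [0, 0, 0], 1],
    [[0, 0, 0], [0, 0, 0], 1],
    [[0, 0, 0], [0, 0, 0], 1]
  ]
}}

```text
time_s: 13.75
ee_pos: [0.5276, 0.0927, 0.0538]
ee_rot: [-0.037, -3.138, 0.0]
contact_force: [-7.4, -0.0, 3.9]
width: 0.0328
grasp_force: 40.6
```

```bash
python3 f.py
python3 - <<'E'
from h import *
s=r.camera("scene")
a=cv2.resize(s["image"][190:280,250:350],(700,600),interpolation=cv2.INTER_CUBIC)
cv2.imwrite("pics/c6.png",a[:,:,::-1])
E
```

```text
deck [0.5071 0.0899 0.0415] 0.73
deck [0.5022 0.0938 0.0415] 0.92
14.05 [0.5276 0.0927 0.0538] [-7.46 -0.11  4.01] [0.41 0.35 0.15]
```

View pics/c6.png

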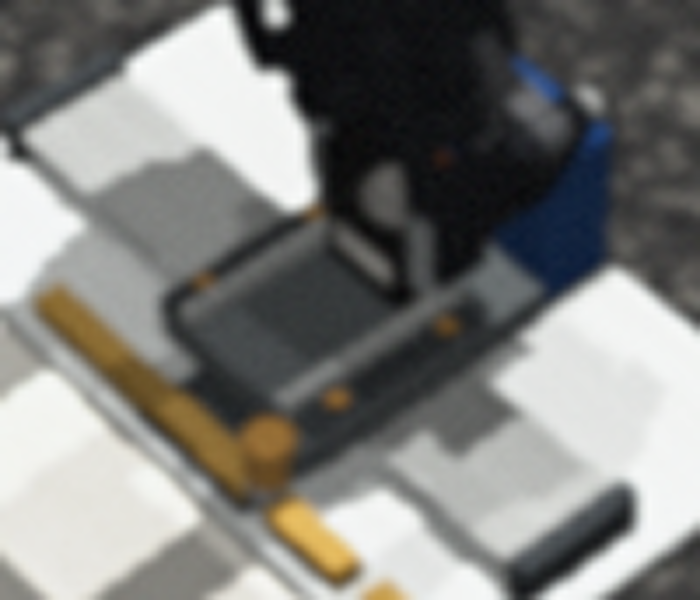

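The stub sits in the first gap at crop (450,270), and the cube is flat in its channel against the pad. The push reads about 7.5 N and is steady. I'll hand in.

```bash
python3 -c "
from workcell import r
print(r.finish_job())"
```

```text
the job is handed in; nothing more can be done
None
```

I handed the job in with the carriage clicked into the first notch and the cube held flat against the pad. The wrist force reads a steady push of about 7.5 N. The hand-in returned no verdict.

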